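# Clear a jammed bottle from the labeller's feed chute

### The job

A bottle has dropped lengthwise into the labeller's feed chute and is holding back the two bottles behind it. Press the red release button so that the clear cover pops up, then guide the cover gently back onto its rear stop, without letting it bang, and keep the gripper on it until it rests there quite still. Then lift the jammed bottle out and lay it down in the plain steel tray without dropping it, so that the two others roll down to the stop gate; leave the cover open and everything else where it is.

Things in the scene. Friction and masses are not known exactly. Their poses are not given: they have to be found in the camera images.
- labeller: bottle labeller: white bench machine, 300 deep (x), 381 wide (y), fixed to the table. Sloping feed chute with clear hinged cover in the middle, control ledge before it on the robot's side, labelling head at the chute's low end (-y; 145 high, 180 with its label roll). Origin: on the table under the chute's middle; x to the machine's back, y along the chute towards its high end, z up
- release_top (a point): centre of the top of the round red release button, dia. 32, on the level ledge, 51 in front of the shut cover's front edge, about 120 above the table; presses straight down
- release (a joint): travel of the release button: 0 out, 0.008 m fully in (about 5 N); springs back. The cover's catch lets go at about 0.004 m (3 N)
- cover (a joint): cover angle, rad: 0 shut and latched, 1.85 on its rear stop (leaning back past upright). When unlatched a spring throws it up; it bobs and settles ajar at about 0.72. From there push it up (its weight, 0.3 kg, is about 2 N at the edge); below upright (1.57) it falls back to ajar, beyond upright it falls onto the stop and stays there
- cover_hinge (a point): middle of the cover's hinge line, fixed to the machine, 97 behind the chute's centre line and 56 above its floor. Axes: x to the back, y up along chute and hinge (15 deg above level), z square to the chute floor. Cover: clear pane, blue frame, 5 thick, 230 along y, 168 hinge to front edge; its underside at r from the hinge lies at x = -r cos q, z = r sin q, q = cover
- cover_edge (a point): root of the yellow finger tab, on the cover's front edge at its underside, 168 from the hinge line, 40 up along y from the hinge's middle; moves with the cover. The tab is 75 wide along y and reaches 14 farther out (182 from the hinge)
- chute_stop (a point): foot of the stop gate at the low end of the chute, on floor and centre line. Axes: x across to the back, y up along the chute, z square to its floor (15 deg off vertical). Chute inside 124 wide (x -62 to 62), 216 long; side walls 46 high, 6 thick; gate 34 high; the labelling head begins about 30 beyond the gate
- jam_mid (a point): middle, on its axis, of the jammed bottle, lying lengthwise at the chute's low end, up to 10 deg askew: amber glass, 106 long, body dia. 44, neck and aluminium cap dia. 31, orange top, 0.12 to 0.22 kg. y axis along the bottle, base to cap; the body reaches from 53 on the base side to 19 on the cap side of this point
- queue1_mid (a point): middle, on its axis, of the first bottle of the queue lying crosswise in the chute behind the jammed one: same bottle, its x axis from base to cap. It rolls down by itself once the way is free, and then rests 22 up the chute from the stop gate
- queue2_mid (a point): middle, on its axis, of the second bottle of the queue lying crosswise in the chute behind the jammed one: same bottle, its x axis from base to cap. It rolls down by itself once the way is free, and then rests 66 up the chute from the stop gate
- tray_floor (a point): plain stainless steel tray, fixed, 160 by 220 outside, walls 3 thick, rim 28 above the table, empty. This point: centre of its inner floor, 3 above the table; x along the short side, y along the long side
- blue_tray: blue plastic tray of the same size, rim 40, with packs in it, fixed; not for the bottle. Origin: centre of its underside
- spare_bottle: another amber bottle, 106 high, dia. 44, standing; a bystander. Origin: centre of its underside
- label_roll: roll of blank labels lying flat, dia. 84, 32 high; a bystander. Origin: centre of its underside
- forceps: steel forceps lying flat, 150 long, 5 high; a bystander. Origin: centre of its underside
- sharps_bin: yellow round sharps bin, dia. 174, 172 high; a bystander. Origin: centre of its underside
- sanitiser: hand sanitiser pump bottle, dia. 64, 178 high; a bystander. Origin: centre of its underside
- swab_box: paper swab box 85 x 125 x 80; a bystander. Origin: centre of its underside
- dish: steel dish 90 x 170 x 34; a bystander. Origin: centre of its underside

How it is judged:
On the way, in this order (a step that is already met when the one before it is completed fails the run):
1. the release button has been pressed and the cover has popped up (cover above 0.35 rad) (value of joint cover above 0.35 rad), for 0.1 s.
2. the cover is back on its rear stop (above 1.75 rad) and still, with the gripper on it, for 0.3 s (value of joint cover above 1.75 rad and velocity of joint cover between -0.15 and 0.15 rad/s and contact force between any of the fingers, the arm and cover above 0.2 N), for 0.3 s.
3. the jammed bottle has been lifted clear of the chute (its middle over 70 mm above the chute floor) with the cover open (z of jam_mid in the frame of chute_stop above 0.07 m and value of joint cover above 1.7 rad), for 0.1 s.
At the end, for the whole second after the job is handed in: Cover open on its stop (above 1.7 rad). Jammed bottle let go, lying still in the steel tray, its middle inside the walls and 12 to 30 mm above the floor (22 when flat). Queue bottles still, on the chute floor, middles within 34 and 80 mm of the gate (home: 22, 66) (value of joint cover above 1.7 rad and x of jam_mid in the frame of tray_floor between -0.077 and 0.077 m and y of jam_mid in the frame of tray_floor between -0.107 and 0.107 m and z of jam_mid in the frame of tray_floor between 0.012 and 0.03 m and linear speed of each of jam, queue1, queue2 below 0.03 m/s and y of queue1_mid in the frame of chute_stop below 0.034 m and y of queue2_mid in the frame of chute_stop below 0.08 m and z of each of queue1_mid, queue2_mid in the frame of chute_stop below 0.035 m); the robot touches nothing.
It fails at once if the cover bangs back: it is faster than 2 rad/s above 1.5 rad (value of joint cover above 1.5 rad and velocity of joint cover above 2 rad/s).
It fails at once if the bottle is let go over the tray more than 25 mm above where it would lie (contact force between each of the fingers, the arm and jam below 0.05 N and horizontal distance between jam_mid and tray_floor below 0.13 m and z of jam_mid in the frame of tray_floor above 0.047 m).
It fails at once if the jammed bottle falls onto the table (height (world z) of jam_mid below 0.045 m and horizontal distance between jam_mid and tray_floor above 0.15 m).
It fails at once if a bottle of the queue is taken out of the chute (over 60 mm above its floor) (z of any of queue1_mid, queue2_mid in the frame of chute_stop above 0.06 m).
It fails at once if a bystander is moved by more than 30 mm (distance of any of spare_bottle, label_roll, forceps, sharps_bin, sanitiser, swab_box, dish from where it was at the start of the episode above 0.03 m).
It also fails if it takes over 64 s, if anything falls off the work surface, if the arm or the gripper's body presses on something with over 40 N, if the wrist force passes 120 N, or if a joint passes its speed limit or range.

### The arm

A 6-joint arm with a two-finger parallel gripper is mounted at the origin on the work surface. World frame = base frame: x ahead of the robot, y to its left, z up, the work surface at z = 0. Lengths are in m, angles in rad, forces in N, time in s.
With the tool pointing down it reaches from about 0.375 to 0.9 m from the base axis. Payload 3.1 kg.
Tool frame: the origin (TCP) lies on the centre line of the jaws, within the pads' length; the fingertips stand robot.nose_length ahead of it and the grasp point (between the pads) lies 6 mm ahead of it (robot.nose_length is the distance from the TCP to the fingertips, in m); z points along the fingers, y is the line along which they close (so a half turn about z gives the same grasp; the last joint's range is limited). The gripper opens to 87 mm and grips with 3 to 60 N. Pads are 19 mm wide; open, the fingers measure 117 mm over their backs; the gripper's body (75 mm by 190 mm) begins 51 mm behind the grasp point.
Start: joints at [-1.367, 0.527, 1.433, -0, 1.181, -0.178], TCP at [0.233, -0.58, 0.248] pointing down, gripper open.
Joint ranges: [-3.08, 3.08], [-0.75, 2.2], [0.22, 2.44], [-1.43, 4.57], [0, 2.65], [-2.85, 2.85]. Speed limits (rad/s): [2.79, 2.79, 3.14, 3.14, 3.14, 3.14].

### API

Orientations are given as a unit quaternion [x, y, z, w].
In Python, from rig import robot gives the robot as it stands.
- The arm moves only by the shell command python3 -m crank 'ROWS' [FORCE]. ROWS is JSON, one flat list of numbers, 7 for each row, row after row: the shift along the tool's x, y, z in mm, then the turn, a rotation vector about the tool's x, y, z in degrees, then the closure in counts, from 0 (fully open) to 255 (shut). In form: [x, y, z, ax, ay, az, fingers, x, y, z, ax, ay, az, fingers, ...]. A call has exactly 5 rows; each row is the pose to reach, as a shift and turn from the pose commanded when the call began, along the tool's axes at that moment; what a row does not reach only later rows make up. A row lasts 1/12 s, in which the tool goes at most 41.7 mm and 7.16 degrees, less where a joint would pass 70% of its speed; a pose out of reach is approached as far as the arm can. A call with a gripper value outside its range is refused whole. The fingers move at their own pace and stop on an object; FORCE is the grip in N (left out, the last holds). Time passes only in rows, so rows that repeat a pose let the fingers close, or fill a call up. It gives the time, the measured TCP pose, the force, the opening and the grip force at its end, in the units of the state.
- robot.get_obs(): the state, without advancing time (a new reading comes with each control period).
- robot.camera(name): name is "scene" or "top"; returns a dict with "pixels" (420x560x3 uint8, red, green, blue), "intrinsics" (3x3 intrinsics, pixels), "extrinsics" (4x4, takes a point from camera to world coordinates). Camera axes: x right, y down, z forward; pixel columns grow to the right and rows downward; lengths in m; the calibration is good to about 2 mm. A picture is of the moment at which its call begins. There is no depth.
- robot.hand_in(): hands the job in; it is judged then, once.
The state is a dict: "time": time; "q": joint angles; "joint_velocities": joint speeds; "joint_torque": joint torques, N m; "position": TCP position; "tool_rot": TCP orientation; "ft_force": force on the tool from outside, world axes, zero at the start; "moment": the same for the moment, N m; "grip_width": finger opening in m; "grip_force": force on a finger pad.
Only numpy, scipy, OpenCV 4.12 (cv2) and the standard library are available. Lean on these libraries where they do the work, as an engineer would, in place of code of your own. Each camera call takes 0.05 s, during which the arm holds its last target. There are 200 camera calls.

## Working session

There is one attempt and no reset: what is moved stays moved. The work goes in short steps, Python scripts to look and compute and a shell command to move; the robot and the scene stay as the last step left them, time stands still between calls to the robot, and variables do not carry over. Pictures are saved under pics/ and viewed, at most 10 in all, crops included, and the job is handed in when it is done.

```bash
ls; mkdir -p pics; python3 - <<'E'
from rig import robot
import cv2
print(robot.nose_length, robot.get_obs())
for n in ("scene","top"):
    c=robot.camera(n); cv2.imwrite(f"pics/{n}0.png",cv2.resize(c["pixels"][:,:,::-1],(800,600),interpolation=cv2.INTER_CUBIC))
    print(n,c["intrinsics"],c["extrinsics"])
E
```

```text
pics
0.025 {'time': 0.0, 'q': array([-1.36648173e+00,  5.28465020e-01,  1.43390356e+00, -1.58124540e-05,
        1.18136310e+00, -1.78486076e-01]), 'joint_velocities': array([-2.38838129e-04, -3.24536447e-04, -9.30019666e-05,  4.57591924e-05,
       -2.24817764e-04, -3.41327399e-05]), 'joint_torque': array([ 2.66355328e-04, -4.40044105e+01, -1.76593941e+01,  6.31426298e-02,
        5.84447093e-02, -1.88136701e-04]), 'position': array([ 0.23334281, -0.57908193,  0.24657187]), 'tool_rot': array([ 9.81737672e-01,  1.90236693e-01, -2.11219743e-05, -1.06932690e-03]), 'ft_force': array([ 0.46348813,  0.71801337, -0.35534227]), 'moment': array([ 0.00970606, -0.00861046, -0.02624699]), 'grip_force': 0.0, 'grip_width': 0.08709273046055944}
scene [[504.17032098   0.         284.96878096]
 [  0.         504.17032098 205.06631922]
 [  0.           0.           1.        ]] [[-0.86311028  0.37458764 -0.33871041  1.13655888]
 [ 0.50496079  0.65000092 -0.56790263  1.08516212]
 [ 0.00743277 -0.66119808 -0.75017455  1.49686348]
 [ 0.          0.          0.          1.        ]]
top [[448.56787073   0.         275.22287579]
 [  0.         448.56787073 213.05694037]
 [  0.           0.           1.        ]] [[ 0.0052594  -0.99628239  0.08598679  0.38869909]
 [-0.9998868  -0.00402718  0.01449753  0.01498969]
 [-0.01409735 -0.08605331 -0.99619079  1.40456449]
 [ 0.          0.          0.          1.        ]]
```

View pics/scene0.png

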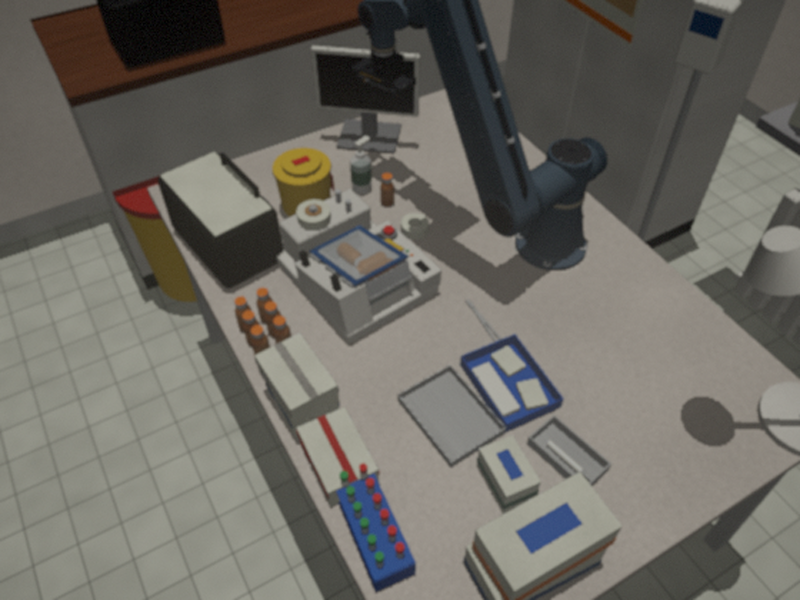

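View pics/top0.png

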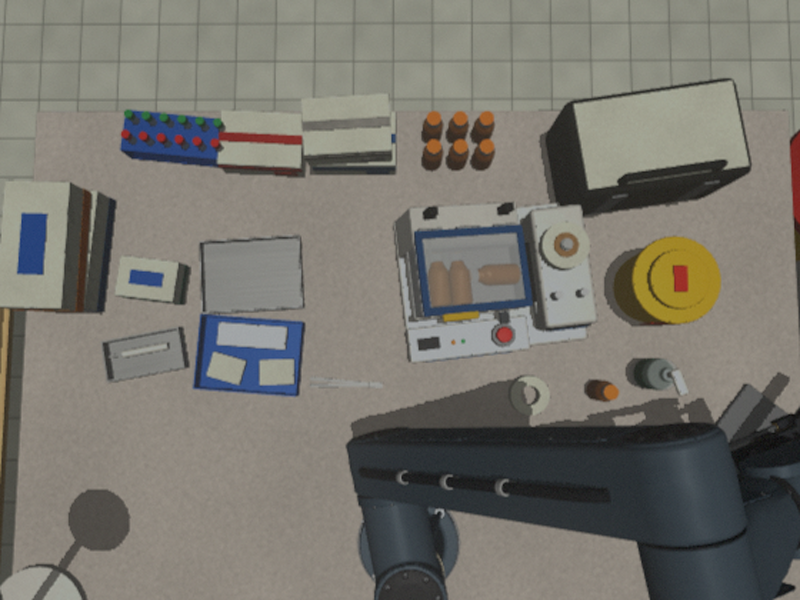

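The scene view shows the machine at (350,265) and the plain tray at (450,415). The top view shows the button at (504,335), the tab at (461,317), the jammed bottle at (498,274) and the tray at (252,274). I'll enlarge the machine.

```bash
cat > h.py <<'E'
import numpy as np, cv2
from rig import robot
from scipy.spatial.transform import Rotation as R
def ray(cam,u,v):
    K,E=cam["intrinsics"],cam["extrinsics"]
    return E[:3,3],E[:3,:3]@np.linalg.inv(K)@np.array([u,v,1.])
def at_z(cam,u,v,z):
    o,d=ray(cam,u,v); return o+d*(z-o[2])/d[2]
def proj(cam,p):
    E=cam["extrinsics"]; c=E[:3,:3].T@(np.array(p)-E[:3,3]); q=cam["intrinsics"]@c; return q[:2]/q[2]
def crop(cam,x,y,w,k,fn):
    h=int(w*.75); cv2.imwrite("pics/"+fn,cv2.resize(cam["pixels"][y:y+h,x:x+w,::-1],None,fx=k,fy=k,interpolation=cv2.INTER_CUBIC))
E
python3 - <<'E'
from h import *
c=robot.camera("top"); crop(c,272,137,160,5,"c1.png")
s=560/800
for n,u,v,z in [("btn",504,335,.12),("trayTL",203,241,.028),("TR",301,236,.028),("BR",303,307,.028),("BL",203,312,.028)]:
    print(n,at_z(c,u*s,v*s,z).round(4))
E
```

```text
btn [ 0.439  -0.1882  0.12  ]
trayTL [0.6448 0.4512 0.028 ]
TR [0.6564 0.2369 0.028 ]
BR [0.501  0.2298 0.028 ]
BL [0.4893 0.4464 0.028 ]
```

View pics/c1.png

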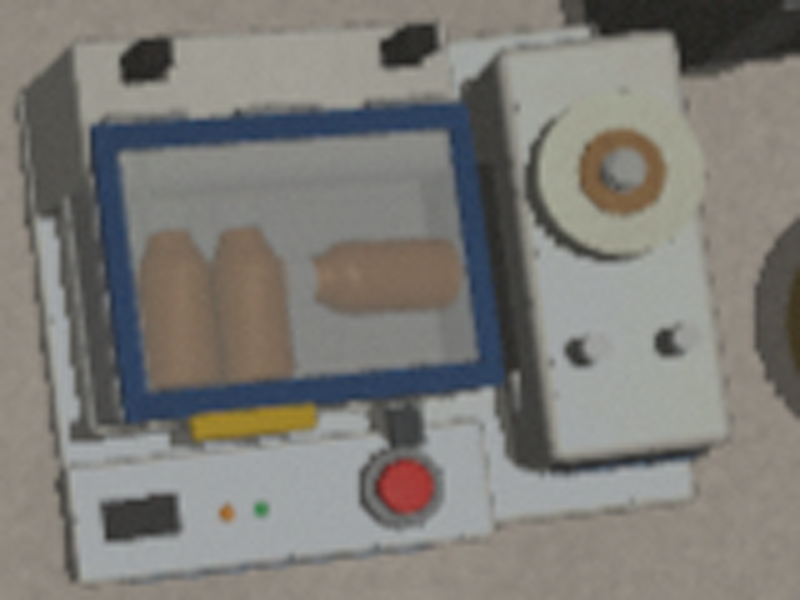

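The enlarged crop shows the button top at (406,487), cover corners at (92,127), (468,102), (502,383) and (127,420), the tab at x 190–317, and the jammed bottle from about (316,278) to (462,272) with its cap uphill (left). I'll do the scene view next.

```bash
python3 - <<'E'
from h import *
c=robot.camera("scene"); crop(c,190,130,132,6,"c2.png")
E
```

```text
(no output)
```

View pics/c2.png

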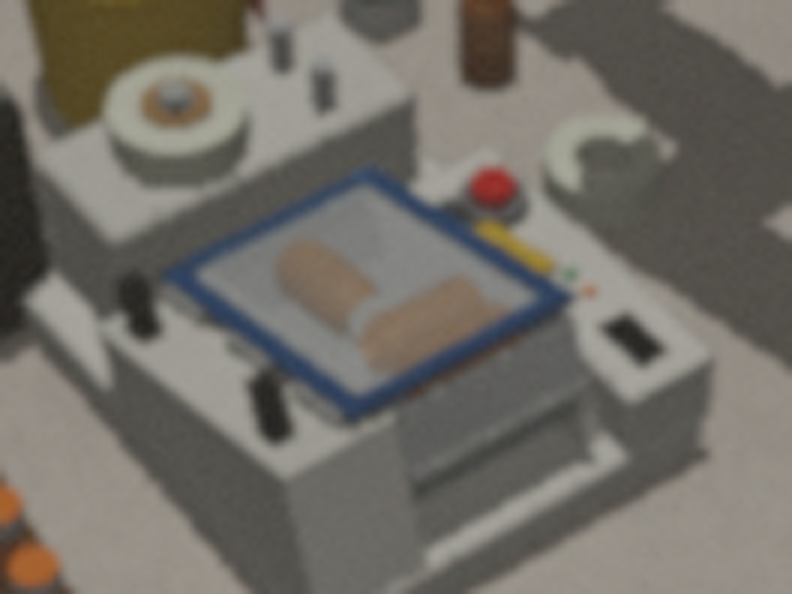

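```bash
cat > fit.py <<'E'
from h import *
from scipy.optimize import least_squares
T=[(92,127),(468,102),(502,383),(127,420),(406,487)]
S=[(345,415),(165,275),(370,168),(572,296),(493,184)]
A15=R.from_euler('x',15,degrees=True)
class M:
    def __init__(s,p):
        s.o=np.array([p[0],p[1],0]); s.Rz=R.from_euler('z',p[2]); s.h=p[3]; s.Rc=s.Rz*A15
        s.c=s.o+[0,0,s.h]          # chute floor middle
    def chute(s,v): return s.c+s.Rc.apply(v)  # v in chute axes from floor middle
    def hinge(s,v): return s.chute(np.array(v)+[.097,0,.056])
    def cover(s,r,y,q,t=0):  # t: outwards from underside (top side)
        return s.hinge([-r*np.cos(q)+t*np.sin(q),y,r*np.sin(q)+t*np.cos(q)])
E
cat > run.py <<'E'
from fit import *
t=robot.camera("top"); s=robot.camera("scene")
def f(p):
    m=M(p); P=[m.cover(r,y,0,.005) for r,y in((0,.115),(0,-.115),(.168,-.115),(.168,.115))]
    P.append(m.o+m.Rz.apply([p[4],p[5],p[6]]))
    e=[]
    for X,a,b in zip(P,T,S):
        e+=list(proj(t,X)-(np.array(a)/5+[272,137])); e+=list(proj(s,X)-(np.array(b)/6+[190,130]))
    return np.array(e)
r=least_squares(f,[.56,-.15,.07,.1,-.12,-.05,.12]); p=r.x
print(p.round(4)); print(r.fun.round(1)); np.save("p.npy",p)
m=M(p)
print("btn",m.o+m.Rz.apply(p[4:7]),"edge",m.cover(.168,.04,0),"hinge",m.hinge([0,0,0]))
for q in(.72,1.2,1.57,1.85): print(q,m.cover(.168,.04,q),m.cover(.182,.04,q))
n=m.Rc.as_matrix()[:,2]
for a in[(460,272),(340,278)]:
    o,d=ray(t,a[0]/5+272,a[1]/5+137); x=o+d*(n@(m.chute([0,0,.022])-o))/(n@d)
    print("jam",x,m.Rc.inv().apply(x-m.c))
E
python3 run.py
```

```text
[ 0.5536 -0.114   0.1169  0.0804 -0.1227 -0.0619  0.1146]
[-0.2 -0.5  0.1  0.5 -0.2  0.  -1.6 -0.2  0.5  0.8  0.2 -0.2 -0.2  0.6
  0.1  0.1 -0.1  0.2 -0.3 -0. ]
btn [ 0.43896109 -0.18982047  0.11458015] edge [ 0.48025304 -0.09832382  0.14481437] hinge [ 0.6516129  -0.11710195  0.13446161]
0.72 [ 0.52500922 -0.12193582  0.25181637] [ 0.51483445 -0.12553641  0.26073321]
1.2 [ 0.5913727  -0.12607904  0.29606151] [ 0.58672823 -0.13002491  0.30866544]
1.57 [ 0.65204509 -0.12192904  0.30708986] [ 0.65245665 -0.12552908  0.32061281]
1.85 [ 0.69796471 -0.11484089  0.30080582] [ 0.70220291 -0.11785024  0.31380511]
jam [ 0.56975015 -0.23046717  0.07165189] [ 0.00247331 -0.11578837  0.022     ]
jam [ 0.56324432 -0.1562932   0.09159442] [ 0.00466339 -0.03873636  0.022     ]
```

```bash
cat > plan.py <<'E'
from fit import *
m=M(np.load("p.npy")); RC=m.Rc.as_matrix()
def mat(x,y,z): return R.from_matrix(np.column_stack([x,y,z]))
def press_R(tilt=10):
    Z=m.Rz.as_matrix(); a=np.radians(tilt); x=Z@[np.cos(a),0,np.sin(a)]; z=Z@[np.sin(a),0,-np.cos(a)]
    return mat(x,np.cross(z,x),z)
def cov_R(lean=0): # tool x=+chute y, y=+chute x; lean rad about hinge axis (positive: tool z points forward)
    x=RC[:,1]; z=-RC[:,2]*np.cos(lean)+RC[:,0]*np.sin(lean); return mat(x,np.cross(z,x),z)
def go(tip,Rt,ahead=.025):
    "print shift (mm) and turn (deg) bringing the point `ahead` of TCP to tip"
    o=robot.get_obs(); R0=R.from_quat(o["tool_rot"]); tcp=np.array(tip)-ahead*Rt.as_matrix()[:,2]
    print("shift",(R0.inv().apply(tcp-o["position"])*1e3).round(1),"turn",np.degrees((R0.inv()*Rt).as_rotvec()).round(1),"F",o["ft_force"].round(1),"t",round(o["time"],2),"w",round(o["grip_width"],4))
E
python3 - <<'E'
from plan import *
go([.434,-.19,.15],press_R()); go([.434,-.19,.25],press_R())
E
```

```text
shift [ 327.4 -287.5   72.8] turn [-1.4  9.9 15.2] F [ 0.1 -0.3 -0. ] t 0.3 w 0.0871
shift [ 327.4 -287.6  -27.2] turn [-1.4  9.9 15.2] F [ 0.1 -0.3 -0. ] t 0.3 w 0.0871
```

```bash
python3 -m crank '[20,-15,-30,0,0,0,255, 55,-45,-30,0,2,3,255, 85,-75,-30,0,4,6,255, 115,-100,-30,0,6,9,255, 145,-127,-30,-1,8,12,255]' 30; python3 - <<'E'
from plan import *
go([.434,-.19,.2],press_R())
E
```

```text
time: 0.72
position: [0.3208, -0.4081, 0.2778]
tool_rot: [0.994, 0.084, 0.071, -0.004]
ft_force: [0.2, 0.2, -0.3]
grip_width: 0.0612
grip_force: 0.0
shift [ 135.1 -196.3   72.4] turn [-0.3  1.8  3. ] F [ 0.2  0.2 -0.3] t 0.72 w 0.0612
```

```bash
python3 -m crank '[22,-33,0,0,1,1,255, 45,-66,10,0,1,2,255, 68,-100,20,0,2,3,255, 90,-133,30,0,2,3,255, 105,-160,40,0,2,3,255]'; python3 -m crank '[15,-15,10,0,0,0,255,15,-15,10,0,0,0,255,15,-15,10,0,0,0,255,15,-15,10,0,0,0,255,15,-15,10,0,0,0,255]'; python3 - <<'E'
from plan import *
go([.434,-.19,.14],press_R());go([.434,-.19,.12],press_R());go([.434,-.19,.10],press_R())
E
```

```text
time: 1.13
position: [0.4009, -0.2299, 0.2524]
tool_rot: [0.994, 0.06, 0.088, -0.008]
ft_force: [0.4, -0.6, 0.2]
grip_width: 0.0283
grip_force: 0.0
time: 1.55
position: [0.4151, -0.2169, 0.2455]
tool_rot: [0.994, 0.059, 0.088, -0.007]
ft_force: [0.4, -0.4, 0.7]
grip_width: 0.0015
grip_force: 0.0
shift [  3.2 -24.1  82.8] turn [-0.3 -0.1  0.1] F [ 0.4 -0.4  0.7] t 1.55 w 0.0015
shift [ -0.3 -24.  102.5] turn [-0.3 -0.1  0.1] F [ 0.4 -0.4  0.7] t 1.55 w 0.0015
shift [ -3.8 -24.  122.2] turn [-0.3 -0.1  0.1] F [ 0.4 -0.4  0.7] t 1.55 w 0.0015
```

```bash
python3 -m crank '[2,-10,30,0,0,0,255,3,-24,60,0,0,0,255,3,-24,82,0,0,0,255,3,-24,82,0,0,0,255,3,-24,82,0,0,0,255]'; python3 -m crank '[-1,0,6,0,0,0,255,-2,0,12,0,0,0,255,-3,0,18,0,0,0,255,-4,0,22,0,0,0,255,-4,0,22,0,0,0,255]';python3 - <<'E'
from plan import *
go([.434,-.19,.112],press_R())
E
```

```text
time: 1.97
position: [0.4289, -0.1901, 0.1645]
tool_rot: [0.994, 0.059, 0.087, -0.009]
ft_force: [-0.7, 0.4, 1.1]
grip_width: 0.0004
grip_force: 0.0
time: 2.38
position: [0.4296, -0.19, 0.1426]
tool_rot: [0.994, 0.06, 0.088, -0.007]
ft_force: [0.4, -0.7, 2.2]
grip_width: 0.0006
grip_force: 1.0
shift [-1.   0.5  5.9] turn [-0.3 -0.1  0.2] F [ 0.4 -0.7  2.2] t 2.38 w 0.0006
```

Contact has begun (about 2 N). I'll press 6 mm more, hold, then rise and back off.

```bash
python3 -m crank '[0,0,2,0,0,0,255,-1,0,4,0,0,0,255,-1,0,6,0,0,0,255,-1,0,7,0,0,0,255,-1,0,7,0,0,0,255]'; python3 - <<'E'
from h import *
c=robot.camera("top"); crop(c,272,137,160,5,"c3.png")
E
```

```text
time: 2.8
position: [0.4298, -0.1899, 0.1369]
tool_rot: [0.994, 0.06, 0.088, -0.007]
ft_force: [-3.5, -1.7, 15.6]
grip_width: 0.0004
grip_force: 8.1
```

View pics/c3.png

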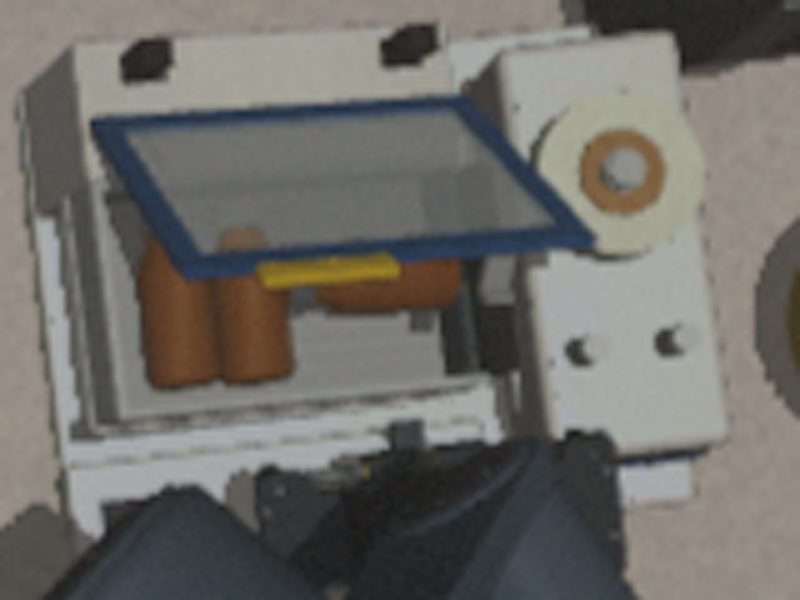

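The cover has popped up; its edge now runs (190,275)–(590,245) and the tab is at (328,270). I'll rise and reorient.

```bash
python3 -m crank '[0,0,-20,0,0,0,255,3,0,-50,0,0,0,200,6,0,-85,0,0,0,120,10,0,-120,0,0,0,80,15,0,-150,0,0,0,80]'; python3 -m crank '[0,0,-30,0,0,0,80,0,0,-60,0,0,0,80,0,0,-60,0,0,0,80,0,0,-60,0,0,0,80,0,0,-60,0,0,0,80]'; python3 - <<'E'
from plan import *
c=robot.camera("top"); crop(c,272,137,160,5,"c4.png")
for q in np.arange(.6,.85,.04): print(round(q,2),[((proj(c,m.cover(r,y,q,.0025))-[272,137])*5).round(0) for r,y in((.168,.115),(.168,-.115),(.182,.04))])
q=.72
e=m.cover(.182,.035,q); print(e)
go(m.cover(.182,.035,q)+RC@[.028,0,.05],cov_R())
E
```

```text
time: 3.27
position: [0.4171, -0.1903, 0.2873]
tool_rot: [0.994, 0.06, 0.087, -0.009]
ft_force: [0.5, -0.8, 0.3]
grip_width: 0.0195
grip_force: 0.0
time: 3.68
position: [0.407, -0.1919, 0.3439]
tool_rot: [0.994, 0.06, 0.086, -0.009]
ft_force: [-1.0, 0.2, -0.9]
grip_width: 0.0527
grip_force: 0.0
0.6 [array([171., 347.]), array([574., 312.]), array([315., 355.])]
0.64 [array([173., 338.]), array([578., 303.]), array([318., 345.])]
0.68 [array([175., 328.]), array([582., 294.]), array([321., 335.])]
0.72 [array([178., 318.]), array([585., 284.]), array([324., 325.])]
0.76 [array([180., 308.]), array([589., 274.]), array([327., 313.])]
0.8 [array([181., 297.]), array([592., 264.]), array([330., 302.])]
0.84 [array([183., 286.]), array([595., 253.]), array([332., 290.])]
[ 0.51539777 -0.13033308  0.25943911]
shift [139.  -28.2  36.1] turn [ 19.    3.6 -87.7] F [ 0.7 -0.5  0.4] t 3.73 w 0.0555
```

View pics/c4.png

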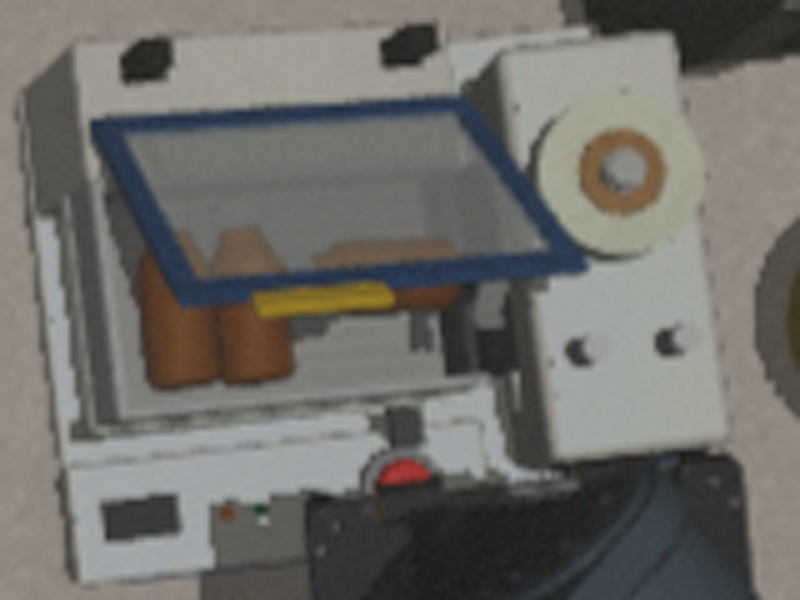

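The cover is settling near 0.75 rad, with the tab tip at about (327,310). I'll swing the tool round.

```bash
python3 -m crank '[0,0,-10,1.4,0.3,-6.6,50,20,-5,-15,2.8,0.6,-13.2,50,40,-8,-15,4.2,0.9,-19.8,50,55,-10,-15,5.6,1.1,-26.4,50,65,-12,-15,7,1.3,-33,50]' ; python3 -m crank '[0,0,0,1.4,0.3,-6.6,50,0,0,0,2.8,0.6,-13.2,50,0,0,0,4.2,0.9,-19.8,50,0,0,0,5.6,1.1,-26.4,50,0,0,0,7,1.3,-33,50]';  python3 -m crank '[0,0,0,1.4,0.3,-6.6,50,0,0,0,2.8,0.6,-13.2,50,0,0,0,4.2,0.9,-19.8,50,0,0,0,4.6,0.9,-21.7,50,0,0,0,4.6,0.9,-21.7,50]';python3 - <<'E'
from plan import *
q=.72
go(m.cover(.182,.035,q)+RC@[.028,0,.03],cov_R())
go(m.cover(.182,.035,q)+RC@[.028,0,-.02],cov_R())
E
```

```text
time: 4.15
position: [0.4679, -0.1729, 0.3693]
tool_rot: [0.932, 0.348, 0.093, -0.046]
ft_force: [-0.4, -0.5, 0.5]
grip_width: 0.0696
grip_force: 0.0
time: 4.57
position: [0.4666, -0.1731, 0.3687]
tool_rot: [0.79, 0.602, 0.091, -0.078]
ft_force: [0.3, -0.5, -0.0]
grip_width: 0.0702
grip_force: 0.0
time: 4.98
position: [0.467, -0.1731, 0.3688]
tool_rot: [0.66, 0.741, 0.086, -0.095]
ft_force: [-0.3, -0.3, -0.1]
grip_width: 0.0699
grip_force: 0.0
shift [ 7.7 80.9 60.2] turn [ 0.1  0.3 -0.1] F [-0.3 -0.3 -0.1] t 4.98 w 0.0699
shift [  7.9  80.9 110.2] turn [ 0.1  0.3 -0.1] F [-0.3 -0.3 -0.1] t 4.98 w 0.0699
```

```bash
python3 -m crank '[2,30,10,0,0,0,50,5,60,20,0,0,0,50,8,81,45,0,0,0,50,8,81,60,0,0,0,50,8,81,60,0,0,0,50]' ; python3 -m crank '[0,0,12,0,0,0,50,0,0,25,0,0,0,50,0,0,38,0,0,0,50,0,0,50,0,0,0,50,0,0,50,0,0,0,50]'; python3 - <<'E'
from plan import *
c=robot.camera("scene"); crop(c,190,100,160,5,"c5.png")
E
```

```text
time: 5.4
position: [0.5436, -0.1392, 0.3105]
tool_rot: [0.66, 0.74, 0.085, -0.098]
ft_force: [-0.8, 1.1, 0.1]
grip_width: 0.0702
grip_force: 0.0
time: 5.82
position: [0.5422, -0.1283, 0.265]
tool_rot: [0.66, 0.74, 0.085, -0.096]
ft_force: [-0.4, 0.3, -0.8]
grip_width: 0.07
grip_force: 0.0
```

View pics/c5.png

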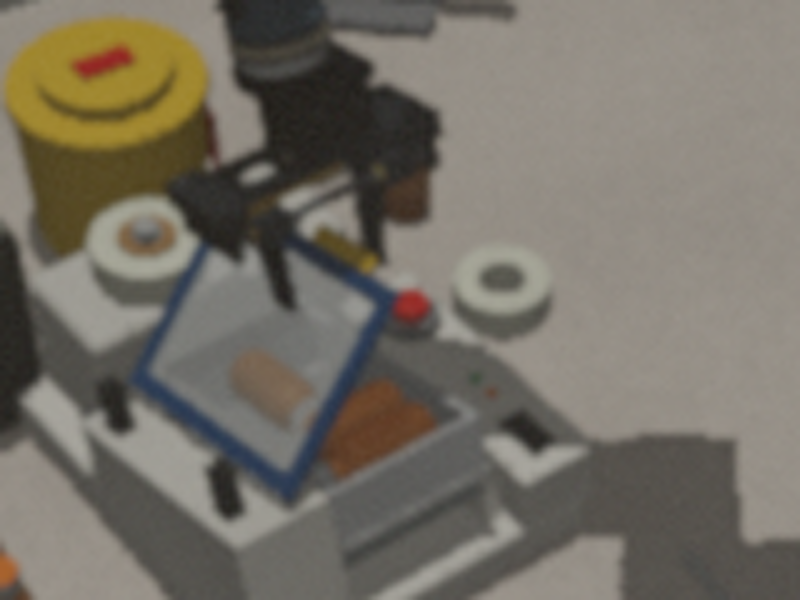

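The scene picture shows the front finger before the tab (365,215) and the rear one behind it (280,270), so the cover is caged as intended. I'll push it up along the arc.

```bash
python3 -m crank '[0,8,-2,0,0,0,50,0,16,-10,0,0,0,50,0,24,-17,0,0,0,50,0,31,-23,0,0,0,50,0,39,-28,0,0,0,50]' ; python3 -m crank '[0,8,-5,0,0,0,50,0,16,-11,0,0,0,50,0,24,-15,0,0,0,50,0,32,-19,0,0,0,50,0,39,-22,0,0,0,50]'; python3 - <<'E'
from plan import *
c=robot.camera("scene"); crop(c,190,90,160,5,"c6.png")
o=robot.get_obs(); z=R.from_quat(o["tool_rot"]).as_matrix()[:,2]
print("tip in hinge frame",m.Rc.inv().apply(o["position"]+.025*z-m.hinge([0,0,0])),o["ft_force"],o["time"])
E
```

```text
time: 6.28
position: [0.5847, -0.1324, 0.2961]
tool_rot: [0.66, 0.741, 0.086, -0.092]
ft_force: [-1.3, -0.6, 0.3]
grip_width: 0.0698
grip_force: 0.3
time: 6.7
position: [0.6239, -0.1331, 0.3171]
tool_rot: [0.66, 0.741, 0.086, -0.092]
ft_force: [-0.5, -0.5, -0.0]
grip_width: 0.07
grip_force: 0.2
tip in hinge frame [-0.02767329  0.03457466  0.1551767 ] [ 1.60827753 -0.5604652   0.59620099] 6.75
```

View pics/c6.png

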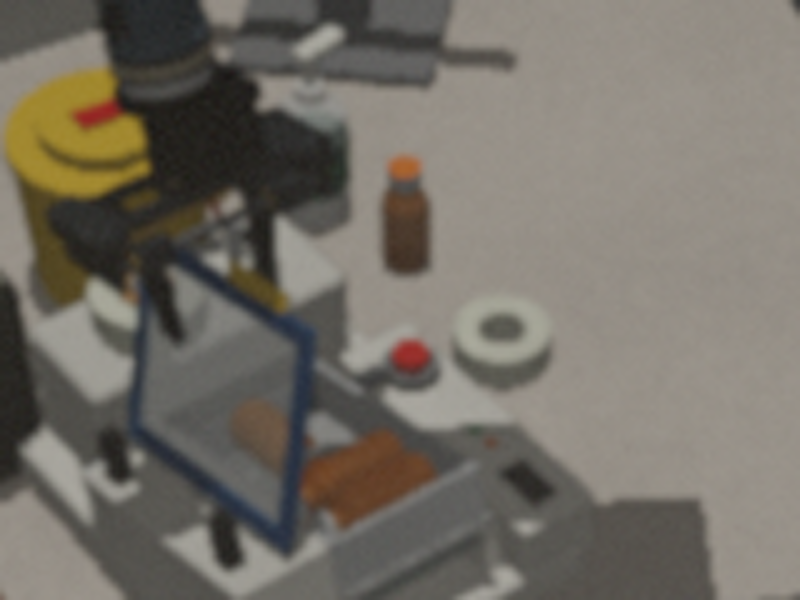

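```bash
python3 -m crank '[0,-2,1,0,0,0,65,0,-4,2,0,0,0,80,0,-7,3,0,0,0,94,0,-9,4,0,0,0,109,0,-12,5,0,0,0,123]' ; python3 -m crank '[0,-2,0,0,0,0,138,0,-5,0,0,0,0,152,0,-7,0,0,0,0,167,0,-10,0,0,0,0,182,0,-12,0,0,0,0,197]'; python3 - <<'E'
from plan import *
o=robot.get_obs(); z=R.from_quat(o["tool_rot"]).as_matrix()[:,2]
print("tip in hinge frame",m.Rc.inv().apply(o["position"]+.025*z-m.hinge([0,0,0])),o["ft_force"],o["time"])
E
```

```text
time: 7.17
position: [0.6101, -0.1328, 0.3106]
tool_rot: [0.66, 0.741, 0.086, -0.093]
ft_force: [0.2, -1.1, -0.3]
grip_width: 0.0501
grip_force: 0.3
time: 7.58
position: [0.5985, -0.1343, 0.3109]
tool_rot: [0.66, 0.741, 0.086, -0.093]
ft_force: [-0.1, -0.8, -0.3]
grip_width: 0.0254
grip_force: 0.3
tip in hinge frame [-0.05462163  0.03492518  0.14820898] [-0.09464257 -0.84351977 -0.30556776] 7.5833
```

```bash
python3 -m crank '[0,8,-2,0,0,0,197,0,16,-5,0,0,0,202,0,24,-7,0,0,0,208,0,32,-9,0,0,0,208,0,40,-10,0,0,0,208]' ; python3 -m crank '[0,6,0,0,0,0,208,0,12,0,0,0,0,208,0,18,0,0,0,0,208,0,24,0,0,0,0,208,0,30,0,0,0,0,208]'; python3 - <<'E'
from plan import *
o=robot.get_obs(); z=R.from_quat(o["tool_rot"]).as_matrix()[:,2]
print("tip in hinge frame",m.Rc.inv().apply(o["position"]+.025*z-m.hinge([0,0,0])),o["ft_force"],o["time"])
E
```

```text
time: 8.0
position: [0.6404, -0.1322, 0.3211]
tool_rot: [0.66, 0.741, 0.086, -0.092]
ft_force: [-0.4, 0.2, -0.2]
grip_width: 0.0163
grip_force: 0.1
time: 8.42
position: [0.6692, -0.1286, 0.3207]
tool_rot: [0.66, 0.741, 0.086, -0.093]
ft_force: [-0.4, -0.1, 0.3]
grip_width: 0.0162
grip_force: 0.0
tip in hinge frame [0.01625034 0.03497153 0.15833628] [-0.35165671 -0.11273779  0.31699811] 8.4167
```

```bash
python3 -m crank '[0,5,0,0,0,0,208,0,10,1,0,0,0,208,0,15,1,0,0,0,208,0,20,2,0,0,0,208,0,25,3,0,0,0,208]' ; python3 -m crank '[0,4,0,0,0,0,208,0,7,0,0,0,0,208,0,10,0,0,0,0,208,0,12,0,0,0,0,208,0,14,0,0,0,0,208]'; python3 - <<'E'
from plan import *
o=robot.get_obs(); z=R.from_quat(o["tool_rot"]).as_matrix()[:,2]
print("tip in hinge frame",m.Rc.inv().apply(o["position"]+.025*z-m.hinge([0,0,0])),o["ft_force"],o["time"])
c=robot.camera("top")
crop(c,272,112,160,5,"c7.png")
E
```

```text
time: 8.83
position: [0.6939, -0.125, 0.318]
tool_rot: [0.66, 0.741, 0.086, -0.093]
ft_force: [1.4, -0.9, -0.1]
grip_width: 0.0158
grip_force: 0.1
time: 9.25
position: [0.7049, -0.1237, 0.3178]
tool_rot: [0.66, 0.741, 0.083, -0.096]
ft_force: [-8.8, -1.9, 2.0]
grip_width: 0.0164
grip_force: 4.7
tip in hinge frame [0.05205897 0.0348991  0.15540821] [-8.84563615 -1.9444851   2.02901666] 9.25
```

View pics/c7.png

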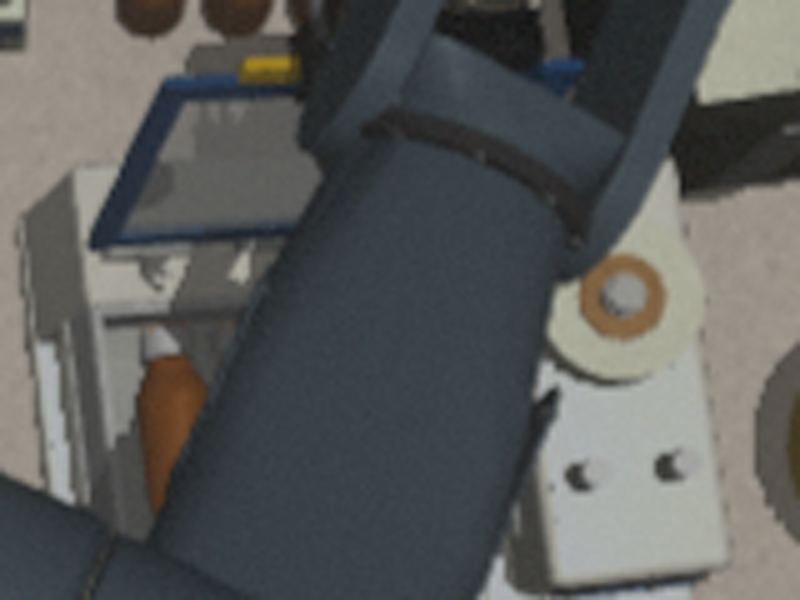

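The picture shows the cover leaning back on its stop (corner (165,80), tab (270,68)), and the 9 N push agrees with that. I'll hold, then lift off.

```bash
python3 -m crank '[0,-1,0,0,0,0,208,0,-1,0,0,0,0,208,0,-1,0,0,0,0,208,0,-1,0,0,0,0,208,0,-1,0,0,0,0,208]'; python3 -m crank '[0,-2,0,0,0,0,200,0,-2,0,0,0,0,195,0,-2,-3,0,0,0,190,0,-2,-10,0,0,0,190,0,-2,-20,0,0,0,190]';  python3 -m crank '[0,0,-20,0,0,0,150,0,0,-45,0,0,0,100,0,-30,-60,0,0,0,60,0,-60,-60,0,0,0,40,0,-90,-60,0,0,0,0]';
```

```text
time: 9.72
position: [0.7046, -0.1238, 0.3179]
tool_rot: [0.66, 0.741, 0.084, -0.095]
ft_force: [-5.3, -0.7, 0.2]
grip_width: 0.0163
grip_force: 2.8
time: 10.13
position: [0.705, -0.1287, 0.3375]
tool_rot: [0.66, 0.741, 0.086, -0.093]
ft_force: [-0.6, -0.0, 0.1]
grip_width: 0.022
grip_force: 0.0
time: 10.55
position: [0.6171, -0.1551, 0.3976]
tool_rot: [0.66, 0.741, 0.087, -0.09]
ft_force: [0.4, -0.1, -0.0]
grip_width: 0.0477
grip_force: 0.0
```

Cover done. I'll move the arm aside and measure the jammed bottle by colour.

```bash
python3 -m crank '[35,-20,0,0,0,0,0,70,-40,0,0,0,0,0,105,-60,0,0,0,0,0,140,-80,0,0,0,0,0,170,-95,0,0,0,0,0]'; python3 -m crank '[40,0,0,0,0,0,67,70,0,0,0,0,0,67,70,0,0,0,0,0,67,70,0,0,0,0,0,67,70,0,0,0,0,0,67]'; cat > jam.py <<'E'
from plan import *
c=robot.camera("top"); im=c["pixels"]
hsv=cv2.cvtColor(im,cv2.COLOR_RGB2HSV)
mask=((hsv[...,0]<14)&(hsv[...,1]>130)&(hsv[...,2]>50)).astype(np.uint8)
# rectify: chute plane 22 mm above floor, 0.5 mm/px
n=RC[:,2]; g=np.array([[-.07,.125],[.07,.125],[.07,-.125],[-.07,-.125]])
src=np.float32([proj(c,m.chute([a,b,.022])) for a,b in g]); dst=np.float32([[ (b+.125)*2000,(a+.07)*2000] for a,b in g])
H=cv2.getPerspectiveTransform(src,dst); w=cv2.warpPerspective(mask*255,H,(500,280)); w=(w>127).astype(np.uint8)
cv2.imwrite("pics/jam_rect.png",cv2.resize(np.hstack([cv2.warpPerspective(im[:,:,::-1],H,(500,280))]),None,fx=1.5,fy=1.5))
k,l,st,ce=cv2.connectedComponentsWithStats(w)
for i in range(1,k):
    if st[i,4]>300:
        r=cv2.minAreaRect(np.argwhere(l==i)[:,::-1].astype(np.float32))
        print("chute y,x of rect (mm)",(r[0][0]/2-125),(r[0][1]/2-70),"size",np.array(r[1])/2,"ang",r[2],"bbox y",st[i,0]/2-125,(st[i,0]+st[i,2])/2-125,"x",st[i,1]/2-70,(st[i,1]+st[i,3])/2-70)
E
python3 jam.py
```

```text
time: 10.97
position: [0.502, -0.0001, 0.4394]
tool_rot: [0.66, 0.741, 0.087, -0.092]
ft_force: [0.5, 0.8, 1.2]
grip_width: 0.0805
grip_force: 0.0
time: 11.38
position: [0.496, 0.0653, 0.4556]
tool_rot: [0.66, 0.741, 0.086, -0.092]
ft_force: [0.6, -0.3, -0.6]
grip_width: 0.0661
grip_force: 0.0
chute y,x of rect (mm) 78.17497253417969 -34.22500228881836 size [14.84924316 25.66797829] ang 8.130102157592773 bbox y 69.5 87.0 x -46.5 -20.5
chute y,x of rect (mm) -69.08467102050781 5.356498718261719 size [90.82605743 39.28546143] ang 1.181188941001892 bbox y -114.5 -23.0 x -15.0 26.0
```

View pics/jam_rect.png

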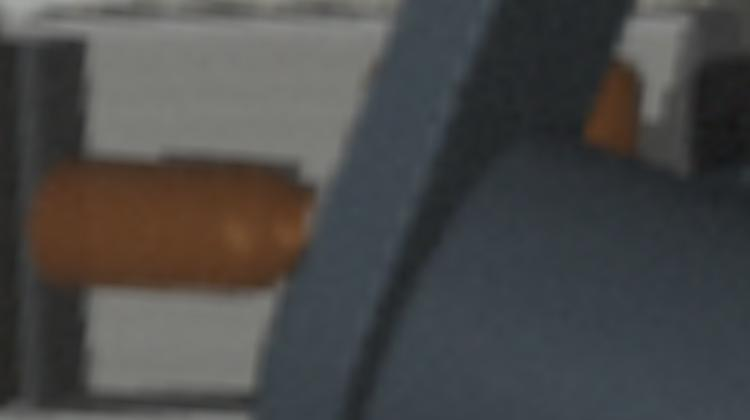

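The rectified crop (3 px/mm) shows the jammed bottle with its base at px 33 and its axis at row 223, square to the chute within 1°. That puts its middle at about chute (3.5, -57) mm. I'll go above it.

```bash
python3 - <<'E'
from plan import *
go(m.chute([.0015,-.060,.132]),cov_R(),.006); go(m.chute([.0015,-.060,.032]),cov_R(),.006)
E
```

```text
shift [-333.4   37.2  179.5] turn [ 0.3  0.5 -0.1] F [ 0.5 -1.  -0.8] t 11.43 w 0.0651
shift [-332.5   36.6  279.5] turn [ 0.3  0.5 -0.1] F [ 0.5 -1.  -0.8] t 11.43 w 0.0651
```

```bash
python3 -m crank '[-40,5,0,0,0,0,67,-80,10,0,0,0,0,67,-120,15,5,0,0,0,67,-160,20,10,0,0,0,67,-200,25,20,0,0,0,67]'; python3 -m crank '[-35,4,15,0,0,0,67,-70,8,35,0,0,0,67,-105,12,60,0,0,0,67,-133,12,90,0,0,0,67,-133,12,120,0,0,0,67]'; python3 -m crank '[0,0,20,0,0,0,67,0,0,30,0,0,0,67,0,0,40,0,0,0,67,0,0,40,0,0,0,67,0,0,40,0,0,0,67]'; python3 - <<'E'
from plan import *
go(m.chute([.0015,-.060,.032]),cov_R(),.006)
E
```

```text
time: 11.85
position: [0.5431, -0.1225, 0.3851]
tool_rot: [0.661, 0.74, 0.086, -0.092]
ft_force: [1.4, -0.2, 1.6]
grip_width: 0.0647
grip_force: 0.0
time: 12.27
position: [0.5666, -0.2229, 0.2323]
tool_rot: [0.663, 0.738, 0.085, -0.091]
ft_force: [0.8, 0.1, -0.4]
grip_width: 0.0641
grip_force: 0.0
time: 12.68
position: [0.5658, -0.2058, 0.1978]
tool_rot: [0.66, 0.741, 0.086, -0.092]
ft_force: [0.3, 0.5, -0.2]
grip_width: 0.064
grip_force: 0.0
shift [-0.1 -0.5 99.4] turn [ 0.3  0.5 -0.1] F [ 0.3  0.5 -0.2] t 12.68 w 0.064
```

Exactly above. I'll descend in two steps while watching the force.

```bash
python3 -m crank '[0,0,20,0,0,0,67,0,0,40,0,0,0,67,0,0,55,0,0,0,67,0,0,65,0,0,0,67,0,0,70,0,0,0,67]'; python3 -m crank '[0,0,8,0,0,0,67,0,0,16,0,0,0,67,0,0,24,0,0,0,67,0,0,29,0,0,0,67,0,0,29,0,0,0,67]'; python3 - <<'E'
from plan import *
go(m.chute([.0015,-.060,.032]),cov_R(),.006)
E
```

```text
time: 13.1
position: [0.564, -0.1877, 0.1297]
tool_rot: [0.66, 0.741, 0.086, -0.092]
ft_force: [0.1, 0.4, -0.5]
grip_width: 0.0641
grip_force: 0.0
time: 13.52
position: [0.5623, -0.1799, 0.1004]
tool_rot: [0.66, 0.741, 0.086, -0.094]
ft_force: [-0.6, -1.2, -0.7]
grip_width: 0.064
grip_force: 0.0
shift [-1.   0.5 -1.5] turn [ 0.2  0.4 -0.1] F [-0.6 -1.2 -0.7] t 13.52 w 0.064
```

```bash
python3 -m crank '[0,0,0,0,0,0,100,0,0,0,0,0,0,130,0,0,0,0,0,0,160,0,0,0,0,0,0,180,0,0,0,0,0,0,180]' 25; python3 -m crank '[0,0,0,0,0,0,180,0,0,-1,0,0,0,180,0,0,-3,0,0,0,180,0,0,-6,0,0,0,180,0,0,-10,0,0,0,180]'
```

```text
time: 13.93
position: [0.5635, -0.1807, 0.1019]
tool_rot: [0.66, 0.741, 0.086, -0.092]
ft_force: [1.5, 1.3, 1.3]
grip_width: 0.0431
grip_force: 24.9
time: 14.35
position: [0.5627, -0.183, 0.111]
tool_rot: [0.66, 0.741, 0.086, -0.093]
ft_force: [-0.4, -1.2, -0.5]
grip_width: 0.0437
grip_force: 24.9
```

The bottle is gripped (43.5 mm). Now the lift.

```bash
python3 -m crank '[0,0,-12,0,0,0,180,0,0,-26,0,0,0,180,0,0,-42,0,0,0,180,0,0,-60,0,0,0,180,0,0,-80,0,0,0,180]'; python3 -m crank '[0,0,-25,0,0,0,180,0,0,-50,0,0,0,180,0,0,-75,0,0,0,180,0,0,-90,0,0,0,180,0,0,-100,0,0,0,180]';  python3 - <<'E'
from plan import *
T=np.array([.573,.341,.003]); ya=np.array([-.054,.9985,0])
Rt=mat(ya,np.cross([0,0,-1.],ya),np.array([0,0,-1.]))
# grasp is 10 above bottle axis, 3 mm baseward of mid
go(T+[0,0,.15],Rt,.006); go(T+[0,0,.034],Rt,.006)
E
```

```text
time: 14.77
position: [0.5646, -0.2031, 0.1898]
tool_rot: [0.66, 0.741, 0.086, -0.093]
ft_force: [0.6, -0.6, -1.4]
grip_width: 0.0434
grip_force: 24.9
time: 15.18
position: [0.568, -0.229, 0.2887]
tool_rot: [0.66, 0.741, 0.086, -0.091]
ft_force: [0.3, -0.3, -2.5]
grip_width: 0.0432
grip_force: 24.9
shift [515.8  68.9 266.4] turn [  0.  -14.4   3.5] F [ 0.3 -0.3 -2.5] t 15.18 w 0.0432
shift [487.1  68.  378.8] turn [  0.  -14.4   3.5] F [ 0.3 -0.3 -2.5] t 15.18 w 0.0432
```

```bash
python3 -m crank '[25,-10,-10,0,0,0,180,55,-20,-10,0,0,0,180,90,-30,-10,0,0,0,180,125,-40,-10,0,0,0,180,160,-40,-10,0,0,0,180]'; python3 -m crank '[35,0,0,0,0,0,180,70,0,0,0,0,0,180,105,0,0,0,0,0,180,140,0,0,0,0,0,180,175,5,0,0,0,0,180]'; python3 -m crank '[30,10,5,0,-3,1,180,60,20,10,0,-6,2,180,90,30,15,0,-9,3,180,115,40,20,0,-12,3.5,180,130,50,30,0,-14.4,3.5,180]'; cat > tr.py <<'E'
from plan import *
T=np.array([.573,.341,.003]); ya=np.array([-.054,.9985,0])
Rt=mat(ya,np.cross([0,0,-1.],ya),np.array([0,0,-1.]))
go(T+[0,0,.15],Rt,.006); go(T+[0,0,.034],Rt,.006)
E
python3 tr.py
```

```text
time: 15.6
position: [0.5073, -0.0797, 0.3353]
tool_rot: [0.66, 0.74, 0.085, -0.094]
ft_force: [1.2, 0.1, -1.0]
grip_width: 0.0434
grip_force: 24.9
time: 16.02
position: [0.4935, 0.0892, 0.3795]
tool_rot: [0.66, 0.741, 0.085, -0.094]
ft_force: [0.1, 0.7, -2.5]
grip_width: 0.0435
grip_force: 24.9
time: 16.43
position: [0.5295, 0.2289, 0.3847]
tool_rot: [0.687, 0.727, 0.0, -0.001]
ft_force: [0.6, -0.2, -2.1]
grip_width: 0.0433
grip_force: 24.9
shift [109.1  49.8 225.8] turn [-0.  -0.1  0.1] F [ 0.6 -0.2 -2.1] t 16.43 w 0.0433
shift [109.   49.8 341.8] turn [-0.  -0.1  0.1] F [ 0.6 -0.2 -2.1] t 16.43 w 0.0433
```

```bash
python3 -m crank '[25,12,30,0,0,0,180,50,25,65,0,0,0,180,80,40,100,0,0,0,180,103,48,135,0,0,0,180,103,48,165,0,0,0,180]'; python3 -m crank '[0,0,25,0,0,0,180,0,0,40,0,0,0,180,0,0,50,0,0,0,180,0,0,50,0,0,0,180,0,0,50,0,0,0,180]'; python3 - <<'E'
from plan import *
c=robot.camera("scene"); im=c["pixels"]
p=proj(c,[.573,.341,.05]).astype(int); print(p)
E
python3 tr.py; python3 jam.py
```

```text
time: 16.85
position: [0.573, 0.3355, 0.2175]
tool_rot: [0.687, 0.727, 0.002, -0.002]
ft_force: [0.9, -0.2, -1.3]
grip_width: 0.0435
grip_force: 24.9
time: 17.27
position: [0.5716, 0.3316, 0.1681]
tool_rot: [0.688, 0.726, -0.001, -0.002]
ft_force: [0.6, -0.0, -1.0]
grip_width: 0.0433
grip_force: 24.9
[314 282]
shift [ 9.1  1.2 10.2] turn [-0.1 -0.2 -0. ] F [ 0.5 -0.4 -1.3] t 17.32 w 0.0435
shift [  8.8   1.3 126.2] turn [-0.1 -0.2 -0. ] F [ 0.5 -0.4 -1.3] t 17.32 w 0.0435
chute y,x of rect (mm) -87.32408142089844 -3.39788818359375 size [41.43784714 87.17745209] ang 3.1363584995269775 bbox y -109.0 -67.0 x -47.5 40.5
chute y,x of rect (mm) -42.64142608642578 -2.5693511962890625 size [36.84740448 86.62693024] ang 2.419509172439575 bbox y -61.5 -22.5 x -46.0 41.5
```

Both queue bottles have rolled home (about 21 and 65 mm from the gate). I'll lower the jammed bottle, gently at the end.

```bash
python3 -m crank '[2,0,30,0,0,0,180,5,1,60,0,0,0,180,8,1,90,0,0,0,180,8,1,108,0,0,0,180,8,1,114,0,0,0,180]'; python3 -m crank '[0,0,2,0,0,0,180,0,0,4,0,0,0,180,0,0,6,0,0,0,180,0,0,6,0,0,0,180,0,0,6,0,0,0,180]'; python3 tr.py;
```

```text
time: 17.78
position: [0.5707, 0.3396, 0.0522]
tool_rot: [0.688, 0.726, -0.002, -0.003]
ft_force: [-0.7, 0.2, -1.6]
grip_width: 0.0433
grip_force: 24.9
time: 18.2
position: [0.5726, 0.3403, 0.0493]
tool_rot: [0.688, 0.726, 0.001, -0.001]
ft_force: [0.9, -0.4, -1.4]
grip_width: 0.0433
grip_force: 24.9
shift [   1.     0.4 -109.7] turn [-0.  -0.2  0. ] F [ 0.9 -0.4 -1.4] t 18.2 w 0.0433
shift [0.6 0.5 6.3] turn [-0.  -0.2  0. ] F [ 0.9 -0.4 -1.4] t 18.2 w 0.0433
```

```bash
python3 -m crank '[0,0,1,0,0,0,180,0,0,2,0,0,0,180,0,0,3,0,0,0,180,0,0,4,0,0,0,180,0,0,4,0,0,0,180]'; python3 -m crank '[0,0,1,0,0,0,180,0,0,2,0,0,0,180,0,0,2,0,0,0,180,0,0,2,0,0,0,180,0,0,2,0,0,0,180]'
```

```text
time: 18.62
position: [0.5715, 0.34, 0.0435]
tool_rot: [0.688, 0.726, -0.001, -0.002]
ft_force: [0.3, 0.0, -1.7]
grip_width: 0.0434
grip_force: 24.9
time: 19.03
position: [0.5717, 0.34, 0.0418]
tool_rot: [0.688, 0.726, -0.0, -0.002]
ft_force: [-0.6, 0.6, -1.5]
grip_width: 0.0433
grip_force: 24.9
```

```bash
python3 -m crank '[0,0,1,0,0,0,180,0,0,2,0,0,0,180,0,0,3,0,0,0,180,0,0,3,0,0,0,180,0,0,3,0,0,0,180]'; python3 -m crank '[0,0,1,0,0,0,180,0,0,2,0,0,0,180,0,0,2,0,0,0,180,0,0,2,0,0,0,180,0,0,2,0,0,0,180]'
```

```text
time: 19.45
position: [0.5718, 0.3402, 0.0397]
tool_rot: [0.688, 0.726, -0.0, -0.002]
ft_force: [-1.5, -1.2, 4.4]
grip_width: 0.0431
grip_force: 24.9
time: 19.87
position: [0.5718, 0.3403, 0.0396]
tool_rot: [0.688, 0.726, 0.0, -0.002]
ft_force: [-3.6, -1.3, 14.6]
grip_width: 0.0434
grip_force: 24.9
```

It's on the floor. I'll ease off, open and rise.

```bash
python3 -m crank '[0,0,-2,0,0,0,180,0,0,-3,0,0,0,160,0,0,-3,0,0,0,130,0,0,-3,0,0,0,100,0,0,-3,0,0,0,75]'; python3 -m crank '[0,0,0,0,0,0,70,0,0,0,0,0,0,65,0,0,0,0,0,0,65,0,0,-4,0,0,0,65,0,0,-12,0,0,0,65]'; python3 -m crank '[0,0,-20,0,0,0,65,0,0,-50,0,0,0,65,0,0,-90,0,0,0,65,0,0,-130,0,0,0,65,0,0,-170,0,0,0,65]'; python3 -m crank '[0,-30,-20,0,0,0,65,0,-70,-20,0,0,0,65,0,-110,-20,0,0,0,65,0,-140,-20,0,0,0,65,0,-140,-20,0,0,0,65]'; cat > chk.py <<'E'
from plan import *
c=robot.camera("scene"); im=c["pixels"]
hsv=cv2.cvtColor(im,cv2.COLOR_RGB2HSV); mk=((hsv[...,0]<14)&(hsv[...,1]>130)&(hsv[...,2]>50)).astype(np.uint8)
k,l,st,ce=cv2.connectedComponentsWithStats(mk)
for i in range(1,k):
    if st[i,4]>60 and ce[i][0]>260: print(st[i],"at z=.025:",at_z(c,*ce[i],.025).round(3))
a,b=im[60:300,170:390],None
cv2.imwrite("pics/end.png",cv2.resize(im[60:345,170:550,::-1],None,fx=2.1,fy=2.1,interpolation=cv2.INTER_CUBIC))
E
python3 chk.py; python3 jam.py
```

```text
time: 20.28
position: [0.5718, 0.34, 0.0395]
tool_rot: [0.688, 0.726, -0.0, -0.002]
ft_force: [-0.7, -0.1, -0.4]
grip_width: 0.0503
grip_force: 0.0
time: 20.7
position: [0.571, 0.3397, 0.0512]
tool_rot: [0.688, 0.726, -0.001, -0.002]
ft_force: [-0.1, -0.5, -0.6]
grip_width: 0.0646
grip_force: 0.0
time: 21.12
position: [0.5719, 0.3395, 0.2243]
tool_rot: [0.688, 0.726, -0.0, -0.002]
ft_force: [0.8, 0.7, -1.1]
grip_width: 0.065
grip_force: 0.0
time: 21.53
position: [0.4248, 0.3308, 0.2428]
tool_rot: [0.687, 0.727, -0.004, -0.004]
ft_force: [-0.1, -0.6, -0.3]
grip_width: 0.0648
grip_force: 0.0
[306 275  16  18 118] at z=.025: [0.566 0.329 0.025]
chute y,x of rect (mm) -87.4818115234375 -4.097785949707031 size [39.82014847 89.21806335] ang 1.0708245038986206 bbox y -107.5 -66.5 x -48.5 41.0
chute y,x of rect (mm) -44.617523193359375 -2.6644363403320312 size [40.61715698 86.59240723] ang 2.6025619506835938 bbox y -63.5 -22.5 x -46.0 41.5
```

```bash
python3 - <<'E'
from plan import *
for k in range(2):
    c=robot.camera("top"); hsv=cv2.cvtColor(c["pixels"],cv2.COLOR_RGB2HSV)
    mk=((hsv[...,0]<16)&(hsv[...,1]>110)&(hsv[...,2]>40)).astype(np.uint8)
    a=np.argwhere(mk[160:225,140:215])
    print("jam",at_z(c,*(a.mean(0)[::-1]+[140,160]),.025).round(3),len(a))
    for q in(1.85,): 
        for y in(-.05,0,.1):
            u,v=proj(c,m.cover(.16,y,q)).round().astype(int); print(y,hsv[v,u],c["pixels"][v,u])
E
```

```text
jam [0.574 0.339 0.025] 306
-0.05 [105  31  65] [57 61 65]
0 [112  79  58] [40 45 58]
0.1 [110  84  61] [41 48 61]
jam [0.574 0.339 0.025] 308
-0.05 [107  34  67] [58 62 67]
0 [110  83  55] [37 43 55]
0.1 [110  88  58] [38 45 58]
```

The queue is fully visible without the pane over it, so the cover is open. The jammed bottle is lying still at the tray centre, and the arm is clear of everything.

```bash
python3 -c "
from rig import robot
print(robot.hand_in())"
```

```text
the job is handed in; nothing more can be done
None
```

I handed the job in at about 22 s of the 64 s allowed: the cover is open on its rear stop, the jammed bottle is lying still in the steel tray, and both queue bottles are at the gate. The judge returned no verdict, and I inferred the cover's final position from the clear view of the queue.

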